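# Fit the drying cartridge and start the jar sealer

### The arm

A 6-joint arm with a two-finger parallel gripper is mounted at the origin on the work surface. World frame = base frame: x ahead of the robot, y to its left, z up, the work surface at z = 0. Lengths are in mm, angles in rad, forces in N, time in s.
With the tool pointing down it reaches from about 375 to 975 mm from the base axis. Payload 3.8 kg.
Tool frame: the origin (TCP) lies midway between the tips of the shut fingers; the grasp point (between the pads) lies 19 mm behind it; z points along the fingers, y is the line along which they close (so a half turn about z gives the same grasp; the last joint's range is limited). The gripper opens to 88 mm and grips with 3 to 60 N. Pads are 18 mm wide; open, the fingers measure 123 mm over their backs; the gripper's body (75 mm by 187 mm) begins 45 mm behind the grasp point.
Start: joints at [-0.037, 0.264, 1.604, -0, 1.274, -0.037], TCP at [674.995, -0.002, 238.706] pointing down, gripper open.
Joint ranges: [-2.63, 2.63], [-0.94, 2.18], [0.31, 2.57], [-1.31, 4.45], [0, 2.66], [-2.55, 2.55]. Speed limits (rad/s): [2.57, 2.57, 3.14, 3.14, 3.14, 3.14].

### API

Orientations are given as a rotation vector (axis times angle).
In Python, from station import monitor, cams, job, finder gives the robot as it stands.
- The arm moves only by the tool apply_moves, never from a script. Its argument "rows" is a list of rows, each a list of 5 numbers: the opening, from -1 (shut) to 1 (fully open), then the shift along the tool's x, y, z in units of 0.02 m (1.0 is 0.02 m), then the turn about the tool's z in units of 6 degrees (1.0 is 6 degrees). In form: [[gripper, x, y, z, yaw], ...]. A call has 1 to 10 rows; each row shifts and turns the commanded pose from where the row before left it, along the tool's axes as they then stand; what a row does not reach is not made up. A row lasts 1/8 s, in which the tool goes at most 62.5 mm and 10.7 degrees, less where a joint would pass 70% of its speed; a pose out of reach is approached as far as the arm can. A call with a number of a shift or a turn outside -1 to 1 is refused whole. A call with a gripper value outside its range is refused whole. The fingers move at their own pace and stop on an object; "newtons" is the grip in N (left out, the last holds). Time passes only in rows, so rows that do not move let the fingers close. It gives the time, the measured TCP pose, the force, the opening and the grip force at its end, in the units of the state.
- monitor.observe(): the state, without advancing time (a new reading comes with each control period).
- cams.snapshot(name): name is "scene" or "side" or "wrist"; returns the picture (400x640x3 uint8, blue, green, red); there is no depth.
- cams.camera_model(name): a dict with "vfov" (degrees; the focal length in pixels is half the picture's height over the tangent of half this angle, whatever the lens; pixels are square), "cx", "cy" (the principal point, pixels), "rvec" (rotation vector, rad) and "tvec" (3), from world to camera coordinates, as OpenCV has them. Camera axes: x right, y down, z forward; pixel columns grow to the right and rows downward; lengths in mm; the calibration is good to about 2 mm. The wrist camera is an equidistant fisheye: a pixel r from the principal point sees the ray r / f radians off the axis. A picture is of the moment at which its call begins: read the wrist's pose just before it. camera_model takes no time and is no camera call; for the wrist camera it gives the pose at the moment of the call.
- job.finish_job(): hands the job in; it is judged then, once.
Trained networks look in the newest picture that a camera, given by its name, has taken for a name from the list of things; names that differ only in an ending like _2 or _b are one class to them, and where a whole thing is asked for, a point or a joint stands for the part that bears it (a point fixed in the world has none). Each returns a list of dicts, best first, with "p" (0 to 1); they miss things now and then, are a little off and sometimes report something else, mostly with a low value. They report only what shows in the picture. A call takes as long as a camera call.
- finder.regions_of(query, camera): "pixels" (400x640 bool, what is visible of it) and "pixel" ([column, row] in pixels, amid what is visible of it).
The state is a dict: "t": time; "qpos": joint angles; "joint_velocities": joint speeds; "tau": joint torques, N m; "tcp_pos": TCP position; "tool_rot": TCP orientation; "force": force on the tool from outside, world axes, zero at the start; "moment": the same for the moment, N m; "width": finger opening in mm; "grasp_force": force on a finger pad.
Only numpy, scipy, OpenCV 4.12 (cv2) and the standard library are available. Lean on these libraries where they do the work, as an engineer would, in place of code of your own. Each camera call takes 0.05 s, during which the arm holds its last target. There are 200 camera calls.

### The job

Put the drying cartridge into the rectangular recess in the deck of the jar sealer and press it in until its body is flush with the deck; then start the sealer by twisting the bar-grip start knob clockwise all the way to its stop, holding it there for a moment, and letting it spring back fully. Leave the round level dial at its setting and the jars, the spice tin and the small wooden box where they stand.

Things in the scene. Friction and masses are not known exactly. Their poses are not given: they have to be found in the camera images.
- cartridge: Drying cartridge, grey plastic, 90 g or so: a block 36 (its x) by 56 (its y) by 20 mm high, with a grip ridge on top 12 (x) by 32 (y) by 18 mm high, centred (38 mm high in all). Lies upright, loose on the table. Origin: centre of its underside; z up. It fits the recess either way round.
- cartridge_top (a point): Centre of the top face of the cartridge's block, 20 mm above its underside, at the foot of the ridge.
- sealer: Jar sealer, a fixed white machine, 220 (its x) by 380 mm (y from -165 to +215), flat deck 56 mm above the table. Origin: on the table under the recess centre; x towards its back, y towards its hood end, z up. At the +y end a column with a hood, 196 mm high, reaches over the jar, which stands on a 4 mm thick round pad at y = +135.
- recess (a point): Centre of the recess mouth, level with the deck; axes as the sealer's. Recess 40 (x) by 60 (y) by 20 mm deep, 2 mm chamfer. Sprung clips in its two long walls stop the cartridge some 10 mm proud, its underside in the mouth; push it down (about 5 to 15 N) until it is on the floor of the recess; the clips then hold it.
- start_knob (a joint): Angle of the start knob (rad): 0 at rest, grows clockwise seen from above, stop at 1.2. A spring always pulls it back to 0 (0.05 N m at rest, 0.15 N m at the stop).
- start_knob_grip (a point): Grip point on the start knob's vertical axis, 90 mm above the table, 10 mm below the top of its bar; in the sealer frame x = +30, y = -112 mm. A black disc, 44 mm across, with an upright bar grip 44 long, 14 wide, 14 to 44 mm above the deck, on a steel collar 68 mm across, 6 mm high. The frame turns with the knob; its x is along the bar, which at rest lies along the sealer's x.
- dial_mark (a point): Mark near the rim of the level dial, on its top. The dial is a round black disc of 36 mm diameter without a bar, its top 19 mm above the deck, axis at x = -65, y = -112 mm in the recess frame. Turns with little friction; its setting is to stay.
- jar: Closed glass jar with a metal lid, 62 mm diameter, 92 mm high, standing on the sealer's pad under the hood. Origin: centre of its underside. To be left alone.
- spice_tin: Round steel tin, 50 mm diameter, 58 mm high, loose on the table near the cartridge. Origin: centre of its underside. To be left alone.
- tea_box: Small closed wooden box, 48 by 64 by 46 mm high, loose on the table near the cartridge. Origin: centre of its underside. To be left alone.
- pea_jar: Closed glass jar with a metal lid, 76 mm diameter, 130 mm high, on the table to the right of the sealer. Origin: centre of its underside. To be left alone.

How it is judged (in metres and radians):
On the way, in this order (a step that is already met when the one before it is completed fails the run):
1. the cartridge is pressed into the recess, flush with the deck (z of cartridge_top in the frame of recess between -0.004 and 0.002 m and x of cartridge_top in the frame of recess between -0.004 and 0.004 m and y of cartridge_top in the frame of recess between -0.004 and 0.004 m and angle between the z axis of cartridge and the z axis of recess, either way round below 0.05 rad and angle between cartridge's own z axis and vertical below 0.5 rad), for 0.2 s.
2. with the cartridge flush, the start knob is twisted to its stop and held a moment (all of step 1 and value of joint start_knob above 1.1 rad), for 0.2 s.
At the end, for the whole second after the job is handed in: The cartridge lies still in the recess, its block's top no more than 2 mm above (4 mm below) the deck, centred within 4 mm along each side, within 0.05 rad of level; the start knob, after having been within 0.1 rad of its stop for 0.2 s, has sprung back to within 0.06 rad of rest (all of step 1 and value of joint start_knob below 0.06 rad and linear speed of cartridge below 0.01 m/s); the robot touches nothing.
It fails at once if the level dial is turned (its mark moves more than 5 mm) (distance of dial_mark from where it was at the start of the episode above 0.005 m).
It fails at once if the jar on the sealer is shifted more than 15 mm (distance of jar from where it was at the start of the episode above 0.015 m).
It fails at once if the spice tin, tea box or pea jar is shifted more than 25 mm (distance of any of spice_tin, tea_box, pea_jar from where it was at the start of the episode above 0.025 m).
It also fails if it takes over 64 s, if anything falls off the work surface, if the arm or the gripper's body presses on something with over 40 N, if the wrist force passes 120 N, or if a joint passes its speed limit or range.

## Working session

There is one attempt and no reset: what is moved stays moved. The work goes in short steps, Python scripts to look and compute and a tool call to move; the robot and the scene stay as the last step left them, time stands still between calls to the robot, and variables do not carry over. Pictures are saved under pics/ and viewed, at most 10 in all, crops included, and the job is handed in when it is done.

Besides the shell and the picture viewer there is one more tool, called after "Call:" by a JSON object that holds its "method" and its "body". apply_moves: Moves the arm, as the interface text tells. Its arguments: {"type":"object","properties":{"rows":{"type":"array"},"newtons":{"type":"number"}},"required":["rows"]}

```bash
mkdir -p pics; cat > h.py <<'E'
import numpy as np, cv2
from scipy.spatial.transform import Rotation as R
from station import monitor, cams, job, finder
def cm(n):
    m=cams.camera_model(n); m['f']=200/np.tan(np.radians(m['vfov'])/2)
    m['R']=R.from_rotvec(np.ravel(m['rvec'])).as_matrix(); m['t']=np.ravel(m['tvec']); m['c']=-m['R'].T@m['t']; return m
def ray(m,px,fish):
    d=np.array([px[0]-m['cx'],px[1]-m['cy']])/m['f']
    if fish:
        r=np.linalg.norm(d)+1e-12; v=np.r_[d/r*np.sin(r),np.cos(r)]
    else: v=np.r_[d,1]
    return m['R'].T@(v/np.linalg.norm(v))
def atz(m,px,z,fish):
    d=ray(m,px,fish); return m['c']+d*(z-m['c'][2])/d[2]
def proj(m,P,fish):
    v=m['R']@np.asarray(P,float)+m['t']
    if fish:
        r=np.hypot(v[0],v[1]); a=np.arctan2(r,v[2]); s=a/(r+1e-12)
    else: s=1/v[2]
    return np.array([m['cx']+m['f']*s*v[0],m['cy']+m['f']*s*v[1]])
E
python3 - <<'E'
from h import *
print(monitor.observe())
for n in ['scene','side','wrist']:
    m=cm(n); print(n,m['f'],m['cx'],m['cy'],m['c'].round(1),m['R'].round(3).tolist())
    im=cams.snapshot(n); cv2.imwrite(f'pics/{n}0.png',im)
    for q in ['cartridge','sealer','start_knob','dial_mark','spice_tin','tea_box','jar','pea_jar']:
        for r in finder.regions_of(q,n)[:2]:
            ys,xs=np.nonzero(r['pixels'])
            print(q,round(r['p'],2),np.round(r['pixel'],1),len(xs),xs.min(),xs.max(),ys.min(),ys.max())
E
```

```text
{'t': 0.0, 'qpos': array([-3.69006663e-02,  2.64725542e-01,  1.60532357e+00, -1.42819723e-05,
        1.27368241e+00, -3.68698204e-02]), 'joint_velocities': array([-2.66597107e-06, -5.28674208e-04,  1.81732373e-04,  9.34319799e-04,
        6.14044357e-04, -1.51517040e-03]), 'tau': array([-9.59501231e-04, -5.02113855e+01, -3.56871557e+01,  7.25938403e-02,
        2.92220683e-02, -1.93505334e-04]), 'tcp_pos': array([6.74317503e+02, 1.82469946e-02, 2.37433826e+02]), 'tool_rot': array([-2.22036888, -2.22030971,  0.00230104]), 'force': array([ 0.74358937,  0.3369905 , -0.41955226]), 'moment': array([ 0.0188818 , -0.05269421, -0.02794774]), 'grasp_force': 0.0, 'width': 87.91195107674693}
scene 409.82173339924026 316.544487800354 202.3487613600106 [1100.    87.9 1039.4] [[-0.268, 0.963, 0.01], [0.82, 0.233, -0.523], [-0.507, -0.132, -0.852]]
cartridge 0.75 [163.4 205.5] 1273 139 179 180 225
cartridge 0.52 [437.5 251.2] 287 426 448 242 261
sealer 0.75 [313.8 218.7] 7975 244 397 163 277
sealer 0.37 [485.8 245.3] 483 476 501 232 258
start_knob 0.64 [271.2 201.8] 232 264 279 190 210
dial_mark 0
[... 543 characters left out ...]
49.6 242.1] 378 338 357 231 252
dial_mark 0.57 [306.4 252.3] 203 300 315 246 260
dial_mark 0.26 [316.1 229.2] 10229 256 387 139 292
spice_tin 0.62 [239.9 154.7] 323 234 250 145 167
tea_box 0.82 [227.4 175.8] 454 215 239 165 188
jar 0.87 [300.8 184.3] 789 290 313 165 200
jar 0.49 [315.7 230.7] 10245 256 387 138 292
pea_jar 0.67 [466.7 311.5] 2512 440 490 282 350
pea_jar 0.66 [304.5 254.7] 156 301 314 247 259
wrist 309.70691628693146 322.11513693088483 204.00912015011332 [674.4  72.5 385.4] [[1.0, 0.001, 0.0], [0.0, -0.959, 0.285], [0.001, -0.285, -0.959]]
sealer 0.66 [223.7 158.3] 42956 112 323 27 351
start_knob 0.67 [227.2 334.4] 537 211 246 325 343
jar 0.58 [221.2 123.4] 1689 194 237 98 163
```

```bash
python3 - <<'E'
from h import *
a=cv2.imread('pics/scene0.png')[150:290,230:520]; b=cv2.imread('pics/side0.png')[125:305,200:400]
a=cv2.resize(a,(580,280)); b=cv2.resize(b,(333,300)); 
w=cv2.resize(cv2.imread('pics/wrist0.png')[:, 90:640],None,fx=.8,fy=.75)
cv2.imwrite('pics/c1.png',np.vstack([cv2.copyMakeBorder(a,0,0,0,0,0),cv2.copyMakeBorder(w[:300,:580],0,0,0,580-w.shape[1],0)]))
s,d,w=cm('scene'),cm('side'),cm('wrist')
def tri(*o):
    A=np.zeros((3,3));v=np.zeros(3)
    for m,px,f in o:
        r=ray(m,px,f);P=np.eye(3)-np.outer(r,r);A+=P;v+=P@m['c']
    p=np.linalg.solve(A,v); return p.round(1),[np.round(proj(m,p,f)-px,1).tolist() for m,px,f in o]
for n,a,b in [('cart',(437.5,251.2),(272.6,175.6)),('knob',(271.2,201.8),(349.6,242.1)),('dial',(285.2,174.1),(306.4,252.3)),('tin',(487,243.4),(239.9,154.7)),('box',(456.6,217.6),(227.4,175.8)),('jar',(356.6,219),(300.8,184.3)),('pea',(160.3,203.9),(466.7,311.5))]:
    print(n,tri((s,a,0),(d,b,0)))
E
```

```text
cart (array([552.6, 289.1,  10.2]), [[-1.0, 0.9], [-1.0, -0.6]])
knob (array([ 559.8, -183.8,   73.5]), [[-0.5, 0.4], [-0.7, -0.3]])
dial (array([ 457.7, -174.5,   72.6]), [[-0.0, 0.0], [-0.0, -0.0]])
tin (array([497.8, 416.6,  32.2]), [[0.8, -0.8], [0.8, 0.5]])
box (array([428.3, 332.3,  15.5]), [[0.6, -0.6], [0.7, 0.4]])
jar (array([554.9,  60. ,  95.3]), [[1.4, -1.2], [1.7, 0.8]])
pea (array([ 650.9, -473.7,   76.1]), [[-0.9, 0.3], [-1.4, -0.2]])
```

View pics/c1.png

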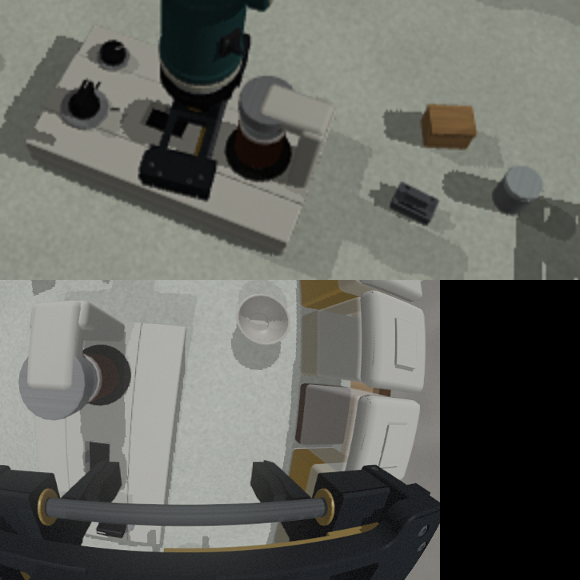

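Call:
{"method": "apply_moves", "body": {"rows": [[1, 1, -0.6, 0, 0], [1, 1, -0.6, 0, 0], [1, 1, -0.6, 0, 0], [1, 1, -0.6, 0, 0], [1, 1, -0.6, 0, 0], [1, 1, -0.6, 0, 0], [1, 1, -0.6, 0, 0], [1, 1, -0.6, 0, 0], [1, 1, -0.6, 0, 0], [1, 1, -0.6, 0, 0]]}}

```text
t: 2.6
tcp_pos: [554.2, 201.3, 238.7]
tool_rot: [-2.222, -2.221, -0.0]
force: [1.1, 0.2, 0.0]
width: 88.2
grasp_force: 0.0
```

```bash
cat >> h.py <<'E'
def look(tag,qs,n='wrist'):
    o=monitor.observe(); m=cm(n); im=cams.snapshot(n); cv2.imwrite(f'pics/{tag}.png',im); out={}
    print('t',o['t'],o['tcp_pos'].round(1),o['tool_rot'].round(3))
    for q in qs:
        for r in finder.regions_of(q,n)[:1]:
            u=r['pixels'].astype(np.uint8); c,_=cv2.findContours(u,0,1); c=max(c,key=cv2.contourArea)
            mr=cv2.minAreaRect(c); out[q]=(r['pixel'],cv2.boxPoints(mr)); print(q,round(r['p'],2),np.round(r['pixel'],1),np.round(mr[0],1),np.round(mr[1],1),round(mr[2],1))
    return m,im,out
E
python3 - <<'E'
from h import *
m,im,o=look('w1',['cartridge','tea_box','spice_tin'])
if 'cartridge' in o:
    print(atz(m,o['cartridge'][0],20,1)); print(np.array([atz(m,p,20,1)[:2] for p in o['cartridge'][1]]).round(1))
    x,y=map(int,o['cartridge'][0]); c=im[max(0,y-70):y+70,max(0,x-100):x+100]; cv2.imwrite('pics/w1c.png',cv2.resize(c,None,fx=4,fy=4,interpolation=cv2.INTER_CUBIC)); print(x,y)
E
```

```text
t 2.6 [554.2 201.3 238.7] [-2.222 -2.221 -0.   ]
cartridge 0.73 [321.1 105. ] [319.7 104.2] [32. 48.] 15.3
spice_tin 0.71 [278.5   6.5] [277.5  11. ] [22. 45.] 90.0
[552.59670885 285.00820044  20.        ]
[[525.5 263.7]
 [540.4 318.5]
 [576.2 308.5]
 [561.7 253.6]]
321 105
```

View pics/w1c.png

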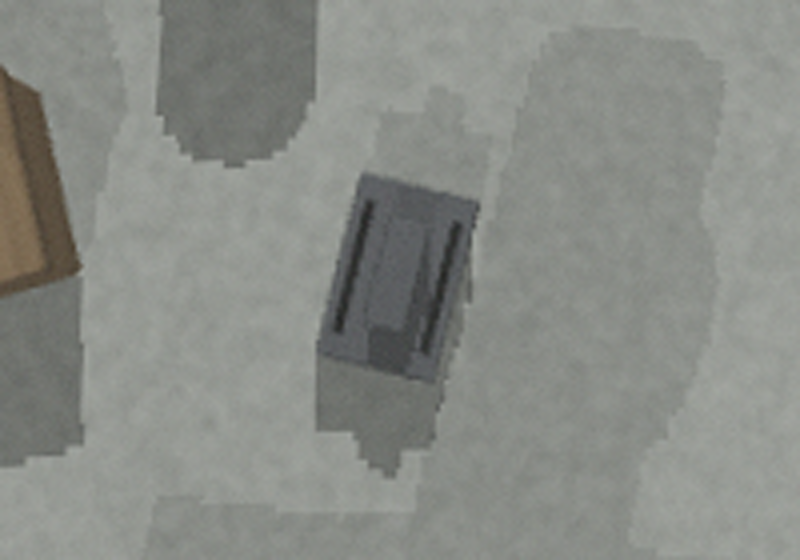

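Call:
{"method": "apply_moves", "body": {"rows": [[1, 0.6, 0, 0.7, 0], [1, 0.6, 0, 0.7, 0], [1, 0.6, 0, 0.7, 0], [1, 0.6, 0, 0.7, 0], [1, 0.6, 0, 0.7, 0], [1, 0.6, 0, 0.7, 0.9], [1, 0.6, -0.08, 0.7, 0.8], [1, 0, 0, 0, 0.8]]}}

```text
t: 3.8
tcp_pos: [553.3, 284.9, 138.3]
tool_rot: [-2.493, -1.91, 0.005]
force: [0.1, 0.5, -0.9]
width: 88.4
grasp_force: 0.0
```

```bash
python3 - <<'E'
from h import *
m,im,o=look('w2',['cartridge'])
if 'cartridge' in o:
    print(atz(m,o['cartridge'][0],20,1)); print(np.array([atz(m,p,20,1)[:2] for p in o['cartridge'][1]]).round(1))
    x,y=map(int,o['cartridge'][0]); x0,y0=max(0,x-100),max(0,y-75);c=im[y0:y0+150,x0:x0+200]; cv2.imwrite('pics/w2c.png',cv2.resize(c,None,fx=4,fy=4,interpolation=cv2.INTER_CUBIC)); print(x0,y0)
E
```

```text
t 3.8 [553.3 284.9 138.3] [-2.493 -1.91   0.005]
cartridge 0.86 [320.5 190.6] [319.5 193.5] [65. 41.] 90.0
[552.99210143 291.01500389  20.        ]
[[542.  321.4]
 [576.1 312.1]
 [561.5 254.2]
 [525.3 263.9]]
220 115
```

View pics/w2c.png

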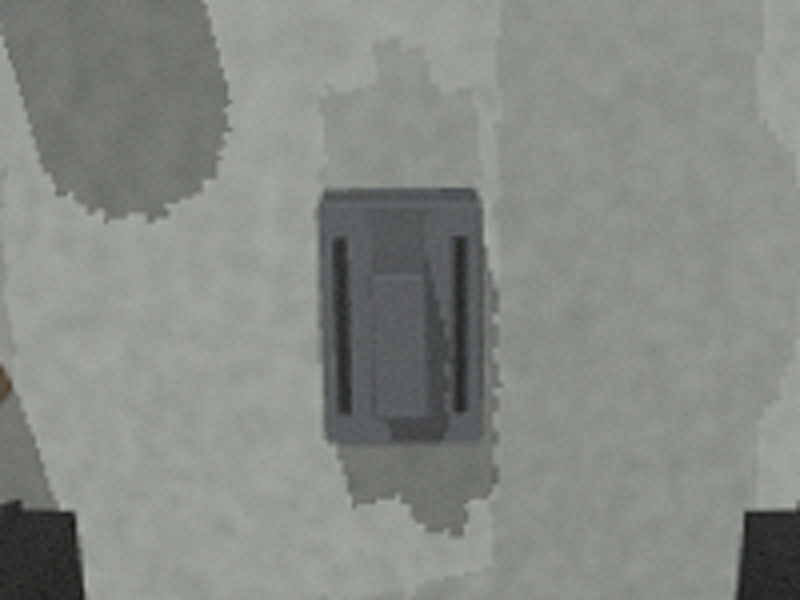

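```bash
python3 - <<'E'
from h import *
m=cm('wrist'); o=monitor.observe()
T=R.from_rotvec(o['tool_rot']).as_matrix()
for z,P in ((20,[(320,203),(481,203),(484,442),(325,442)]),(38,[(372,276),(424,276),(424,416),(374,416)])):
    W=np.array([atz(m,(220+a/4-.4,115+b/4-.4),z,1) for a,b in P]); print(W.round(1)); print('tool',((W-o['tcp_pos'])@T).round(1),'mean',W.mean(0).round(1)); 
    e=(W[0]-W[3]+W[1]-W[2]); print('axis deg',np.degrees(np.arctan2(e[0],e[1])), 'sizes',np.linalg.norm(W[1]-W[0]),np.linalg.norm(W[1]-W[2]))
# height from two views: view1 camera pose reconstructed
T1=R.from_rotvec([-2.222,-2.221,0]).as_matrix(); p1=np.array([554.2,201.3,238.7])
Rc=m['R']@T; c=T.T@(m['c']-o['tcp_pos']); m1=dict(m,R=Rc@T1.T,c=p1+T1@c)
for a,b in (((481,203),(480,203)),((320,203),(362,173)),((484,442),(435,383)),((325,442),(318,350))):
    A=np.zeros((3,3));v=0
    for mm,px in ((m,(220+a[0]/4-.4,115+a[1]/4-.4)),(m1,(221+b[0]/4-.4,35+b[1]/4-.4))):
        r=ray(mm,px,1);P=np.eye(3)-np.outer(r,r);A+=P;v=v+P@mm['c']
    print(np.linalg.solve(A,v).round(1))
print('yaw',np.degrees(np.arctan2(T[0,0],T[1,0])))
E
```

```text
[[542.2 317.1  20. ]
 [576.1 308.1  20. ]
 [563.3 254.3  20. ]
 [528.  263.7  20. ]]
tool [[ 28.4 -19.7 119.6]
 [ 28.4  15.3 119.5]
 [-26.9  16.9 119.6]
 [-26.9 -19.6 119.6]] mean [552.4 285.8  20. ]
axis deg 14.1032700885258 sizes 35.02610907219132 55.31199453713628
[[550.5 302.3  38. ]
 [560.8 299.5  38. ]
 [553.  270.1  38. ]
 [542.8 272.8  38. ]]
tool [[ 16.1  -8.  101.6]
 [ 16.1   2.7 101.5]
 [-14.3   2.8 101.6]
 [-14.3  -7.8 101.6]] mean [551.8 286.2  38. ]
axis deg 14.693969835347795 sizes 10.678160354132952 30.41113049695843
[575.8 308.3  20.7]
[541.8 317.2  19.4]
[562.9 255.1  21.9]
[528.7 265.   23.9]
yaw 14.968334175402932
```

Call:
{"method": "apply_moves", "body": {"rows": [[1, 0.04, -0.1, 0.8, 0], [1, 0, 0, 0.8, 0], [1, 0, 0, 0.8, 0], [1, 0, 0, 0.8, 0], [1, 0, 0, 0.8, 0], [1, 0, 0, 0.8, 0], [1, 0, 0, 0.6, 0], [1, 0, 0, 0.35, 0], [-1, 0, 0, 0, 0], [-1, 0, 0, 0, 0]], "newtons": 45}}

```text
t: 5.15
tcp_pos: [553.3, 285.7, 26.3]
tool_rot: [2.492, 1.912, 0.002]
force: [-0.5, -0.4, 0.3]
width: 70.2
grasp_force: 0.0
```

Call:
{"method": "apply_moves", "body": {"rows": [[-1, 0, 0, 0, 0], [-1, 0, 0, 0, 0], [-1, 0, 0, 0, 0], [-1, 0, 0, 0, 0]]}}

```text
t: 5.65
tcp_pos: [552.8, 285.4, 25.8]
tool_rot: [2.492, 1.912, 0.0]
force: [-0.4, 0.5, -0.8]
width: 30.4
grasp_force: 0.0
```

Call:
{"method": "apply_moves", "body": {"rows": [[-1, 0, 0, 0.12, 0], [-1, 0, 0, 0, 0], [-1, 0, 0, 0, 0], [-1, 0, 0, 0, 0], [-1, 0, 0, 0, 0], [-1, 0, 0, 0, 0]]}}

```text
t: 6.4
tcp_pos: [552.8, 285.4, 23.3]
tool_rot: [-2.492, -1.912, 0.0]
force: [0.7, 0.0, -2.0]
width: 11.4
grasp_force: 45.0
```

Call:
{"method": "apply_moves", "body": {"rows": [[-1, 0, 0, -0.5, 0], [-1, 0, 0, -1, 0], [-1, 0, 0, -1, 0], [-1, 0, 0, -1, 0], [-1, 0, 0, -1, 0], [-1, 0, 0, -1, 0], [-1, 0, 0, -1, -0.4], [-1, 0, 0, -1, -0.4], [-1, 0, 0, -1, -0.5], [-1, 0, 0, -1, -0.4]]}}

```text
t: 7.65
tcp_pos: [552.7, 285.3, 214.7]
tool_rot: [2.311, 2.128, 0.0]
force: [-0.1, -0.4, -1.2]
width: 11.5
grasp_force: 45.0
```

Call:
{"method": "apply_moves", "body": {"rows": [[-1, -0.6, 0, -1, 0], [-1, -0.8, 0.1, -1, 0], [-1, -1, 0.1, -0.5, 0], [-1, -1, 0.1, 0, 0], [-1, -1, 0.1, 0, 0], [-1, -1, 0.1, 0, 0], [-1, -1, 0.1, 0, 0], [-1, -1, 0.1, 0, 0], [-1, -1, 0.1, 0, 0], [-1, -1, 0.1, 0, 0]]}}

```text
t: 8.9
tcp_pos: [555.1, 95.2, 263.3]
tool_rot: [2.312, 2.126, 0.0]
force: [0.1, 0.4, -0.6]
width: 11.3
grasp_force: 45.0
```

Call:
{"method": "apply_moves", "body": {"rows": [[-1, -1, 0.1, 0, 0], [-1, -1, 0.1, 0, 0], [-1, -1, 0.1, 0, 0], [-1, -1, 0.1, 0, 0], [-1, -1, 0, 0, 0], [-1, -1, 0, 0, 0], [-1, -1, 0, 0, 0], [-1, -1, 0, 0, 0], [-1, -1, 0, 0, 0], [-1, -1, 0, 0, 0]]}}

```text
t: 10.15
tcp_pos: [546.1, -104.7, 263.3]
tool_rot: [2.312, 2.126, 0.0]
force: [-0.7, 0.1, -0.9]
width: 11.3
grasp_force: 45.0
```

Call:
{"method": "apply_moves", "body": {"rows": [[-1, -1, 0, 0, 0], [-1, -0.8, 0, 0, 0], [-1, 0, 0, 0, 0]]}}

```text
t: 10.52
tcp_pos: [543.1, -140.5, 263.2]
tool_rot: [-2.314, -2.124, -0.0]
force: [0.9, 0.4, -1.2]
width: 11.8
grasp_force: 45.0
```

```bash
python3 - <<'E'
from h import *
m,im,o=look('w3',['cartridge','sealer','start_knob','dial_mark'])
for q in o: print(q,atz(m,o[q][0],75,1).round(1))
cv2.imwrite('pics/w3c.png',cv2.resize(im[20:380,80:560],None,fx=1.65,fy=1.65,interpolation=cv2.INTER_CUBIC))
E
```

```text
t 10.525 [ 543.1 -140.5  263.2] [-2.314 -2.124 -0.   ]
cartridge 0.76 [321.8 229. ] [322. 245.] [102.  70.] 90.0
sealer 0.65 [315.1 111.5] [316.5 126.5] [253. 191.] 90.0
dial_mark 0.64 [255.3 213.7] [256. 213.] [29.7 29.7] 45.0
cartridge [ 537.6 -197.5   75. ]
sealer [541.8 -64.3  75. ]
dial_mark [ 462.5 -172.5   75. ]
```

View pics/w3c.png

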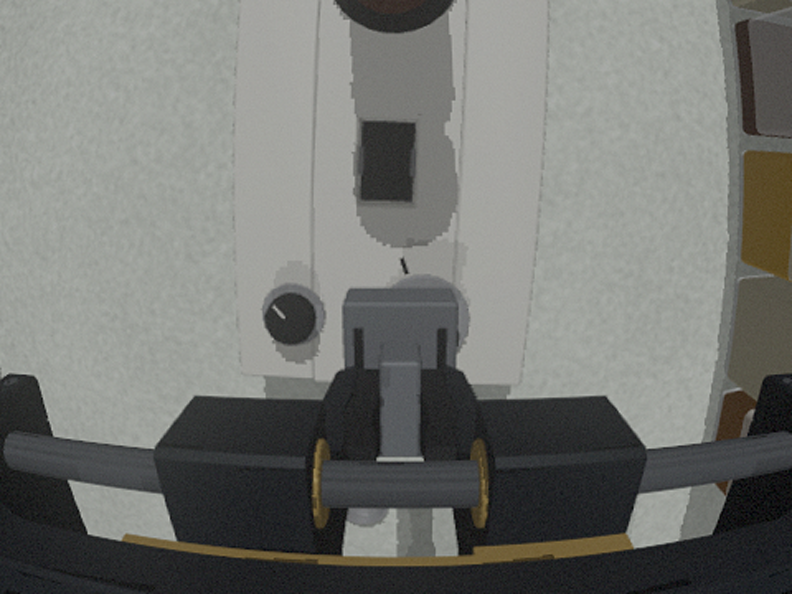

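```bash
cat >> h.py <<'E'
def recess(m,im,z=55,win=(270,360,80,160),thr=None):
    x0,x1,y0,y1=win; g=cv2.cvtColor(im,6)[y0:y1,x0:x1]; G=cv2.resize(g,None,fx=4,fy=4,interpolation=cv2.INTER_CUBIC)
    t,b=(cv2.threshold(G,thr,255,1) if thr else cv2.threshold(G,0,255,1+8))
    c,_=cv2.findContours(b,0,1); c=max(c,key=cv2.contourArea)[:,0,:]
    W=np.array([atz(m,(x0+(p[0]+.5)/4-.5,y0+(p[1]+.5)/4-.5),z,1)[:2] for p in c],np.float32)
    r=cv2.minAreaRect(W); print('thr',t,'recess',np.round(r[0],1),np.round(r[1],1),round(r[2],2)); return r
def frame():
    o=monitor.observe(); T=R.from_rotvec(o['tool_rot']).as_matrix(); return o['tcp_pos'],T
E
python3 - <<'E'
from h import *
m=cm('wrist'); im=cv2.imread('pics/w3.png'); p,T=frame()
for t in (60,75,90): recess(m,im,thr=t)
print('tool yaw',np.degrees(np.arctan2(T[0,0],T[1,0])), p)
def w(a,b,z): return atz(m,(80+a/1.65,20+b/1.65),z,1).round(1)
print('dial',w(291,318,75))
print('left edge',w(237,20,56),w(242,370,56)); print('right',w(547,20,56),w(524,370,56)); print('groove',w(318,20,56),w(314,370,56)); print('groove2',w(467,20,56),w(456,370,56))
# cartridge ridge/top corners in tool
for z,P in ((20,[(345,303),(457,303)]),(38,[(381,364),(420,364)])):
    for a in P: print((( atz(m,(80+a[0]/1.65,20+a[1]/1.65),p[2]-23.5+z,1)-p)@T).round(1))
print((( atz(m,(80+441/1.65,20+330/1.65),p[2]-3.5,1)-p)@T).round(1),(( atz(m,(80+359/1.65,20+330/1.65),p[2]-3.5,1)-p)@T).round(1))
E
```

```text
thr 60.0 recess [540.2 -68.7] [54.6 36. ] 83.54
thr 75.0 recess [539.7 -68.9] [55.5 38.4] 83.28
thr 90.0 recess [539.5 -68.9] [56.8 40.1] 82.69
tool yaw 4.756449903905979 [ 543.29247606 -138.69196393  263.28091535]
dial [ 464.2 -169.8   75. ]
left edge [443.3  46.1  56. ] [ 413.1 -215.1   56. ]
right [660.4  26.9  56. ] [ 631.7 -232.5   56. ]
groove [501.2  36.   56. ] [ 470.9 -218.6   56. ]
groove2 [603.1  27.1  56. ] [ 578.7 -227.2   56. ]
[ 28.  -17.2   3.5]
[28.  17.3  3.5]
[ 15.5  -5.6 -14.5]
[ 15.5   5.4 -14.5]
[19.2 12.6  3.5] [ 19.2 -13.    3.5]
```

Call:
{"method": "apply_moves", "body": {"rows": [[-1, 0, 0, 0, 0.29], [-1, 0.7, -0.1, 0.8, 0], [-1, 0.7, -0.1, 0.8, 0], [-1, 0.7, -0.1, 0.8, 0], [-1, 0.7, -0.1, 0.8, 0], [-1, 0.7, -0.17, 0.8, 0], [-1, 0, 0, 0.8, 0], [-1, 0, 0, 0.8, 0], [-1, 0, 0, 0.8, 0], [-1, 0, 0, 0.8, 0]]}}

```text
t: 12.02
tcp_pos: [540.0, -68.9, 118.3]
tool_rot: [2.345, 2.09, -0.0]
force: [0.5, -0.1, -1.2]
width: 11.6
grasp_force: 45.0
```

Call:
{"method": "apply_moves", "body": {"rows": [[-1, 0, 0, 0.2, 0], [-1, 0, 0, 0, 0]]}}

```text
t: 12.28
tcp_pos: [539.8, -68.6, 115.0]
tool_rot: [-2.345, -2.09, 0.001]
force: [0.5, 0.2, -1.2]
width: 12.0
grasp_force: 45.0
```

```bash
python3 - <<'E'
from h import *
m,im,o=look('w4',['cartridge'])
cv2.imwrite('pics/w4c.png',cv2.resize(im[120:270,220:420],None,fx=4,fy=4,interpolation=cv2.INTER_CUBIC))
E
```

```text
t 12.275 [539.8 -68.6 115. ] [-2.345e+00 -2.090e+00  1.000e-03]
cartridge 0.8 [322.9 228. ] [322.  245.5] [101.  70.] 90.0
```

View pics/w4c.png

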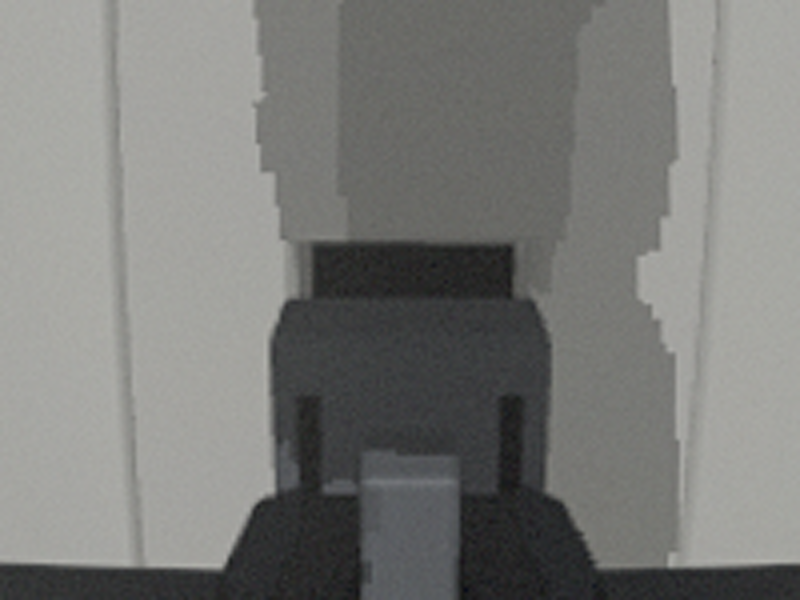

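```bash
python3 - <<'E'
from h import *
m=cm('wrist'); p,T=frame(); print(p.round(1))
def tl(a,b,z): return ((atz(m,(220+a/4-.4,120+b/4-.4),z,1)-p)@T).round(1)
print('recess front',tl(312,244,54),tl(515,244,54), 'outer',tl(290,241,56),tl(535,241,56))
print('cart bottom front',tl(285,302,91.5),tl(532,302,91.5))
print('cart top front',tl(273,345,111.5),tl(550,345,111.5))
print('grooves (sealer y dir)',tl(110,10,56),tl(138,555,56),tl(716,10,56),tl(682,555,56))
E
```

```text
[540.5 -68.7 115.9]
recess front [ 27.3 -17.2  61.9] [27.3 17.8 61.9] outer [ 28.3 -20.8  59.9] [28.3 21.  59.9]
cart bottom front [ 26.9 -18.3  24.4] [26.9 17.1 24.4]
cart top front [ 26.6 -17.9   4.4] [26.6 17.6  4.4]
grooves (sealer y dir) [ 68.4 -50.8  59.8] [-31.8 -51.6  59.8] [68.5 51.1 60. ] [-31.8  51.1  60. ]
```

Call:
{"method": "apply_moves", "body": {"rows": [[-1, -0.03, 0.02, 0.4, 0], [-1, 0, 0, 0.5, 0], [-1, 0, 0, 0.5, 0], [-1, 0, 0, 0.25, 0], [-1, 0, 0, 0.2, 0], [-1, 0, 0, 0.15, 0], [-1, 0, 0, 0, 0]], "newtons": 60}}

```text
t: 13.25
tcp_pos: [540.4, -69.6, 77.7]
tool_rot: [2.344, 2.092, -0.001]
force: [-7.7, -1.5, 14.3]
width: 11.5
grasp_force: 60.1
```

Call:
{"method": "apply_moves", "body": {"rows": [[-1, 0, -0.05, -0.05, 0], [-1, 0, -0.04, 0, 0], [-1, 0, 0, 0, 0]]}}

```text
t: 13.62
tcp_pos: [539.8, -69.3, 78.2]
tool_rot: [2.343, 2.089, 0.003]
force: [-1.9, -0.2, 6.7]
width: 11.6
grasp_force: 60.0
```

Call:
{"method": "apply_moves", "body": {"rows": [[-1, 0, -0.04, 0, 0], [-1, 0, 0, 0.1, 0], [-1, 0, 0, 0, 0]]}}

```text
t: 14.0
tcp_pos: [540.0, -69.5, 77.7]
tool_rot: [2.342, 2.089, 0.004]
force: [-4.5, -2.0, 14.0]
width: 11.2
grasp_force: 60.0
```

```bash
python3 - <<'E'
from h import *
o=monitor.observe(); print(o['tcp_pos'].round(2),o['force'].round(1),o['moment'].round(3)); p,T=frame(); print('tool F',(o['force']@T).round(1),'M',(o['moment']@T).round(3))
m,im,_=look('w5',[])
a=cv2.resize(im[150:270,240:400],None,fx=5,fy=5,interpolation=cv2.INTER_CUBIC); a=np.clip(a.astype(float)*1.6,0,255).astype(np.uint8); cv2.imwrite('pics/w5c.png',a)
E
```

```text
[539.95 -69.54  77.65] [-4.5 -2.  14. ] [0.177 0.598 0.076]
tool F [ -2.6  -4.2 -14. ] M [ 0.615  0.108 -0.076]
t 14.0 [540.  -69.5  77.7] [2.342 2.089 0.004]
```

View pics/w5c.png

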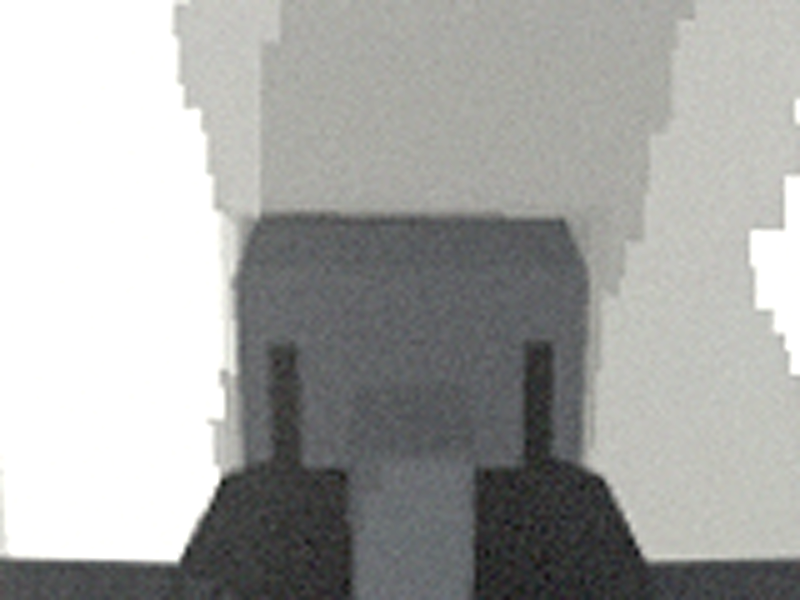

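Call:
{"method": "apply_moves", "body": {"rows": [[-1, 0, 0, -0.12, 0], [-1, -0.1, -0.03, 0, 0], [-1, 0, 0, 0.1, 0], [-1, 0, 0, 0.1, 0], [-1, 0, 0, 0, 0]]}}

```text
t: 14.68
tcp_pos: [538.0, -71.0, 73.1]
tool_rot: [2.343, 2.09, 0.002]
force: [4.9, -0.3, 1.2]
width: 11.6
grasp_force: 60.0
```

Call:
{"method": "apply_moves", "body": {"rows": [[-1, 0, 0.05, 0.05, 0], [-1, 0, 0, 0.1, 0], [-1, 0, 0, 0, 0]]}}

```text
t: 15.05
tcp_pos: [538.2, -70.9, 69.8]
tool_rot: [2.344, 2.091, 0.001]
force: [5.1, -1.4, 3.8]
width: 11.7
grasp_force: 60.0
```

Call:
{"method": "apply_moves", "body": {"rows": [[-1, 0, 0.05, 0, 0], [-1, 0, 0, 0.1, 0], [-1, 0, 0, 0.1, 0], [-1, 0, 0, 0, 0]]}}

```text
t: 15.55
tcp_pos: [538.4, -70.9, 65.2]
tool_rot: [-2.344, -2.091, 0.001]
force: [4.7, -0.3, 0.9]
width: 11.4
grasp_force: 60.0
```

Call:
{"method": "apply_moves", "body": {"rows": [[-1, 0, 0.03, 0.1, 0], [-1, 0, 0, 0.1, 0], [-1, 0, 0, 0.1, 0], [-1, 0, 0, 0, 0]]}}

```text
t: 16.05
tcp_pos: [538.6, -70.9, 59.0]
tool_rot: [-2.344, -2.09, 0.002]
force: [2.6, 0.0, 0.6]
width: 11.4
grasp_force: 60.0
```

Call:
{"method": "apply_moves", "body": {"rows": [[-1, 0, 0, 0.05, 0], [-1, 0, 0, 0.05, 0], [-1, 0, 0, 0, 0]]}}

```text
t: 16.42
tcp_pos: [538.8, -70.8, 58.8]
tool_rot: [-2.343, -2.09, 0.002]
force: [-2.9, 1.5, 11.3]
width: 11.5
grasp_force: 60.0
```

Call:
{"method": "apply_moves", "body": {"rows": [[-1, 0, 0, 0.05, 0], [-1, 0, 0, 0, 0], [-0.4, 0, 0, -0.1, 0], [-0.4, 0, 0, 0, 0], [-0.4, 0, 0, 0, 0], [-0.4, 0, 0, 0, 0]]}}

```text
t: 17.18
tcp_pos: [538.7, -70.9, 58.0]
tool_rot: [-2.344, -2.09, 0.002]
force: [0.4, 0.1, -0.9]
width: 26.5
grasp_force: 0.0
```

Call:
{"method": "apply_moves", "body": {"rows": [[-0.4, 0, 0, -0.8, 0], [-0.4, 0, 0, -1, 0], [-0.4, 0, 0, -1, 0], [-0.4, 0, 0, -1, 0], [0.2, 0, 0, -1, -0.5], [0.2, -0.5, 0, -1, -1], [0.2, -0.5, 0, 0, -1], [0.2, -1, 0, 0, -1], [0.2, -0.5, 0, 0, -1], [0.2, 0, 0, 0, 0]]}}

```text
t: 18.42
tcp_pos: [545.1, -121.1, 175.8]
tool_rot: [1.794, 2.578, 0.001]
force: [0.3, 0.4, 0.1]
width: 52.7
grasp_force: 0.0
```

```bash
python3 - <<'E'
from h import *
m,im,o=look('w6',['cartridge','start_knob','dial_mark'])
for q,z in (('cartridge',56),('start_knob',100),('dial_mark',75)):
    if q in o: print(q,atz(m,o[q][0],z,1).round(1))
cv2.imwrite('pics/w6c.png',cv2.resize(im[20:380,80:560],None,fx=1.65,fy=1.65,interpolation=cv2.INTER_CUBIC))
E
```

```text
t 18.425 [ 545.1 -121.1  175.8] [1.794e+00 2.578e+00 1.000e-03]
cartridge 0.56 [338.5 140. ] [337.9 141.2] [42.9 64.8] 26.6
start_knob 0.83 [309.4 271.7] [312.3 268.4] [52.7 46.3] 24.4
dial_mark 0.79 [214.5 223.8] [216. 222.] [38.2 39.6] 45.0
cartridge [540.  -68.9  56. ]
start_knob [ 552.4 -172.8  100. ]
dial_mark [ 461.6 -172.5   75. ]
```

View pics/w6c.png

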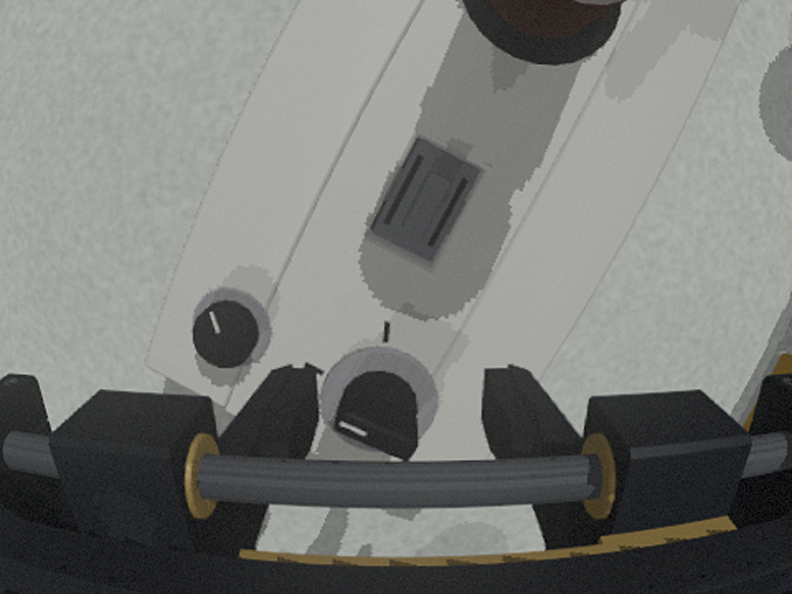

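Call:
{"method": "apply_moves", "body": {"rows": [[0.2, 0, 0, 0, -1], [0.2, 0, 0, 0, -1], [0.2, 0, 0, 0, -1], [0.2, 0, 0, 0, -1], [0.2, 0, 0, 0, -1], [0.2, 0, 0, 0, -1], [0.2, 0, 0, 0, -1], [0.2, 0, 0, 0, -1], [0.2, 0, 0, 0, -1], [0.2, 0, 0, 0, -1]]}}

```text
t: 19.88
tcp_pos: [544.5, -119.9, 174.7]
tool_rot: [-0.256, -3.131, -0.0]
force: [1.1, -0.3, 0.6]
width: 52.8
grasp_force: 0.0
```

Call:
{"method": "apply_moves", "body": {"rows": [[0.2, 0, 0, 0, -0.5], [0.2, -0.3, -0.8, 0, 0], [0.2, -0.3, -0.8, 0, 0], [0.2, -0.3, -0.8, 0, 0], [0.2, 0, -0.74, 0, 0], [0.2, 0, 0, 0, 0]]}}

```text
t: 20.62
tcp_pos: [555.1, -186.4, 174.5]
tool_rot: [-0.183, -3.136, -0.0]
force: [-0.3, -0.2, -0.0]
width: 53.0
grasp_force: 0.0
```

```bash
python3 - <<'E'
from h import *
m,im,o=look('w7',['cartridge','start_knob'])
p,T=frame(); print('yaw',np.degrees(np.arctan2(T[0,0],T[1,0])))
for q,z in (('cartridge',56),('start_knob',90)):
    if q in o: print(q,atz(m,o[q][0],z,1).round(1))
a=im[150:270,240:400]
cv2.imwrite('pics/w7c.png',np.clip(cv2.resize(a,None,fx=5,fy=5,interpolation=cv2.INTER_CUBIC).astype(float)*1.5,0,255).astype(np.uint8))
m,im,o=look('s7',['cartridge'],'scene')
E
```

```text
t 20.625 [ 555.1 -186.4  174.5] [-0.183 -3.136 -0.   ]
cartridge 0.7 [443.7 168.2] [444.6 167.6] [58.  41.4] 3.2
start_knob 0.96 [322.7 205.2] [327.2 206.7] [60.7 50. ] 60.5
yaw -83.43403569925832
cartridge [538.8 -73.6  56. ]
start_knob [ 550.8 -186.4   90. ]
t 20.775 [ 555.1 -184.8  174.6] [-1.800e-01 -3.136e+00 -1.000e-03]
cartridge 0.54 [314.  211.5] [313.3 209.7] [21.  12.6] 20.6
```

View pics/w7c.png

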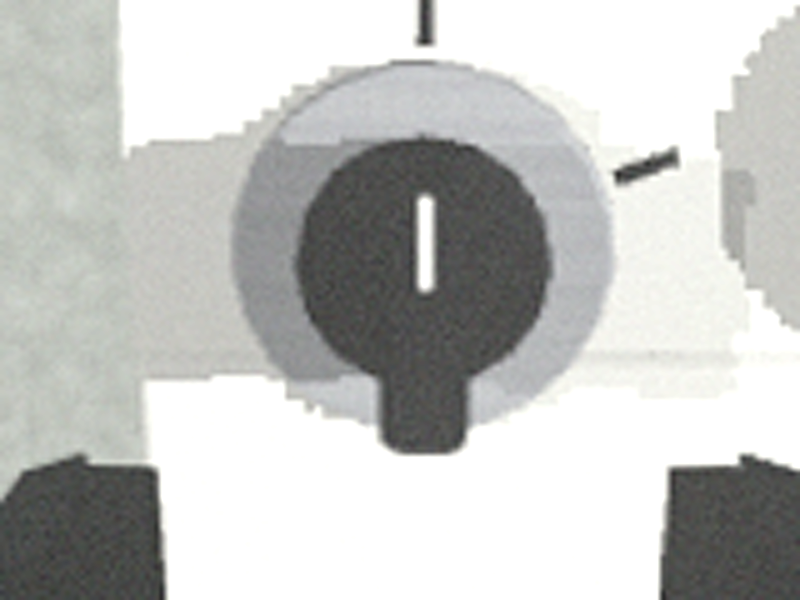

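```bash
python3 - <<'E'
from h import *
m=cm('wrist'); p,T=frame(); print(p)
def tl(a,b,z): return ((atz(m,(240+a/5-.4,150+b/5-.4),z,1)-p)@T).round(1)
print('bar end',tl(382,452,100),tl(467,452,100),'mark',tl(425,195,100),tl(425,292,100))
print('collar',tl(233,245,62),tl(614,245,62),tl(424,60,62)); print('disc',tl(297,255,70),tl(552,255,70),tl(424,138,70))
E
```

```text
[ 555.2278558  -184.46058403  174.66885314]
bar end [-21.1  -5.8  74.7] [-21.1   7.4  74.7] mark [19.9  0.8 74.7] [ 5.   0.8 74.7]
collar [  1.7 -32.4 112.7] [  1.7  34.2 112.7] [ 34.1   0.9 112.7]
disc [  2.1 -20.6 104.7] [  2.2  22.6 104.7] [ 22.3   0.8 104.7]
```

Call:
{"method": "apply_moves", "body": {"rows": [[0.2, 0.02, 0.04, 0.8, 0], [0.2, 0, 0, 0.8, 0], [0.2, 0, 0, 0.8, 0], [0.2, 0, 0, 0.8, 0], [0.2, 0, 0, 0.8, 0], [-1, 0, 0, 0.6, 0], [-1, 0, 0, 0.33, 0], [-1, 0, 0, 0, 0], [-1, 0, 0, 0, 0], [-1, 0, 0, 0, 0]], "newtons": 40}}

```text
t: 22.12
tcp_pos: [555.6, -184.5, 76.8]
tool_rot: [0.18, 3.135, -0.001]
force: [0.2, -0.6, -0.7]
width: 13.6
grasp_force: 40.0
```

Call:
{"method": "apply_moves", "body": {"rows": [[-1, 0, 0, 0, 0], [-1, 0, 0, 0, 0], [-1, 0, 0, 0, 0]]}}

```text
t: 22.5
tcp_pos: [555.6, -184.5, 76.8]
tool_rot: [0.179, 3.135, -0.001]
force: [-0.1, -2.1, 2.5]
width: 13.4
grasp_force: 40.0
```

Call:
{"method": "apply_moves", "body": {"rows": [[-1, 0, 0, 0, 0.5], [-1, 0, 0, 0, 0.8], [-1, 0, 0, 0, 0.8], [-1, 0, 0, 0, 0.8], [-1, 0, 0, 0, 0.8], [-1, 0, 0, 0, 0.8]]}}

```text
t: 23.25
tcp_pos: [555.6, -184.4, 76.8]
tool_rot: [0.909, 3.006, -0.001]
force: [0.2, -1.5, 2.0]
width: 13.4
grasp_force: 40.0
```

Call:
{"method": "apply_moves", "body": {"rows": [[-1, 0, 0, 0, 0.8], [-1, 0, 0, 0, 0.8], [-1, 0, 0, 0, 0.8], [-1, 0, 0, 0, 0.8], [-1, 0, 0, 0, 0.8], [-1, 0, 0, 0, 0.8], [-1, 0, 0, 0, 0.8], [-1, 0, 0, 0, 0.8], [-1, 0, 0, 0, 0.5], [-1, 0, 0, 0, 0]]}}

```text
t: 24.5
tcp_pos: [555.8, -184.3, 76.8]
tool_rot: [1.909, 2.493, 0.0]
force: [1.0, -1.9, 2.4]
width: 13.5
grasp_force: 40.0
```

```bash
python3 - <<'E'
from h import *
o=monitor.observe(); p,T=frame(); print(o['t'],p.round(1),'yaw',np.degrees(np.arctan2(T[0,0],T[1,0])),o['force'].round(1),o['moment'].round(3),o['width'],o['qpos'].round(2))
E
```

```text
24.5 [ 555.8 -184.3   76.8] yaw -15.134943124839491 [ 1.  -1.9  2.4] [-0.262 -0.171  0.13 ] 13.45740080876549 [-0.36  0.25  1.95 -0.    0.95 -0.63]
```

Call:
{"method": "apply_moves", "body": {"rows": [[-1, 0, 0, 0, 0.3], [-1, 0, 0, 0, 0.2], [-1, 0, 0, 0, 0], [-1, 0, 0, 0, 0], [-1, 0, 0, 0, 0], [-1, 0, 0, 0, 0]]}}

```text
t: 25.25
tcp_pos: [555.7, -184.3, 76.7]
tool_rot: [1.973, 2.442, 0.0]
force: [1.3, -1.8, 5.6]
width: 13.7
grasp_force: 40.0
```

```bash
python3 - <<'E'
from h import *
o=monitor.observe(); p,T=frame(); print(o['t'],p.round(1),'yaw',np.degrees(np.arctan2(T[0,0],T[1,0])),o['force'].round(1),o['moment'].round(3),o['width'],o['qpos'].round(2))
E
```

```text
25.25 [ 555.7 -184.3   76.7] yaw -12.12648321512833 [ 1.3 -1.8  5.6] [-0.265 -0.268  0.775] 13.712459828832106 [-0.36  0.25  1.95 -0.    0.95 -0.57]
```

Call:
{"method": "apply_moves", "body": {"rows": [[-1, 0, 0, 0, -1], [-1, 0, 0, 0, -1], [-1, 0, 0, 0, -1], [-1, 0, 0, 0, -1], [-1, 0, 0, 0, -1], [-1, 0, 0, 0, -1], [-1, 0, 0, 0, -1], [-1, 0, 0, 0, -1], [-1, 0, 0, 0, -1], [-1, 0, 0, 0, -1]]}}

```text
t: 26.5
tcp_pos: [555.6, -184.4, 76.7]
tool_rot: [0.486, 3.102, -0.0]
force: [0.7, -2.7, 5.7]
width: 13.7
grasp_force: 40.0
```

Call:
{"method": "apply_moves", "body": {"rows": [[-1, 0, 0, 0, -1], [-1, 0, 0, 0, -0.8], [-1, 0, 0, 0, 0], [0.2, 0, 0, 0, 0], [0.2, 0, 0, 0, 0], [0.2, 0, 0, 0, 0], [0.2, 0, 0, 0, 0], [0.2, 0, 0, 0, 0]]}}

```text
t: 27.5
tcp_pos: [554.9, -184.0, 75.9]
tool_rot: [-0.196, -3.135, -0.0]
force: [-0.2, 0.0, -0.1]
width: 53.1
grasp_force: 0.0
```

Call:
{"method": "apply_moves", "body": {"rows": [[0.2, 0, 0, -0.5, 0], [0.2, 0, 0, -1, 0], [0.2, 0, 0, -1, 0], [0.2, 0, 0, -1, 0], [0.2, 0, 0, -1, 0], [0.2, 0, 0, -0.4, 0], [0.2, 0, 0, 0, 0], [0.2, 0, 0, 0, 0]]}}

```text
t: 28.5
tcp_pos: [554.4, -183.8, 173.2]
tool_rot: [-0.195, -3.134, -0.001]
force: [0.3, -0.3, -0.4]
width: 52.6
grasp_force: 0.0
```

```bash
python3 - <<'E'
from h import *
m,im,o=look('w8',['cartridge','start_knob'])
p,T=frame(); print('yaw',np.degrees(np.arctan2(T[0,0],T[1,0])))
a=im[90:300,220:500]
cv2.imwrite('pics/w8c.png',np.clip(cv2.resize(a,None,fx=2.8,fy=2.8,interpolation=cv2.INTER_CUBIC).astype(float)*1.3,0,255).astype(np.uint8))
E
```

```text
t 28.5 [ 554.4 -183.8  173.2] [-1.950e-01 -3.134e+00 -1.000e-03]
cartridge 0.8 [443.4 168. ] [442.2 167.5] [59.9 42.2] 1.3
start_knob 0.65 [322.4 207.8] [319.2 208.3] [50.5 59.8] 32.3
yaw -82.85717329841815
```

View pics/w8c.png

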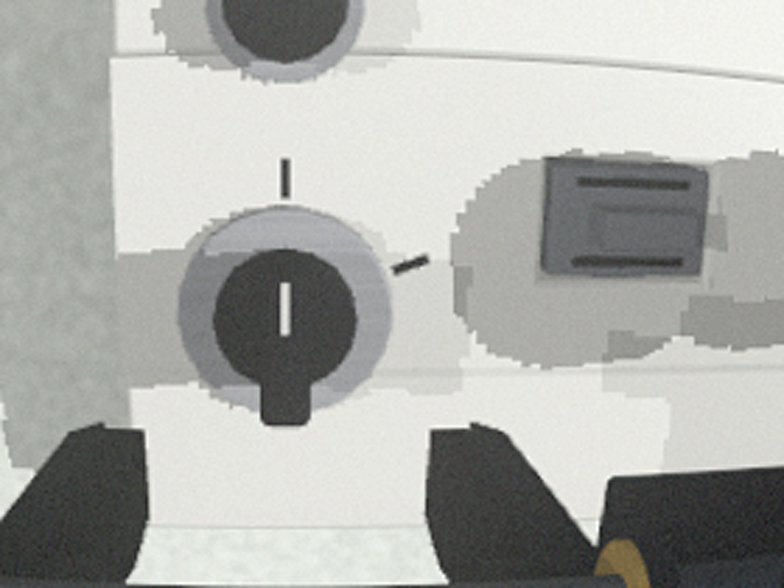

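```bash
python3 - <<'E'
from h import *
m=cm('wrist'); p,T=frame()
T1=R.from_rotvec([1.794,2.578,.001]).as_matrix(); p1=np.array([545.1,-121.1,175.8])
m1=dict(m,R=m['R']@T@T1.T,c=p1+T1@(T.T@(m['c']-p)))
# order: (sealer -x,+y),( +x,+y),(+x,-y),(-x,-y)
A6=[(418,138),(482,168),(433,262),(370,232)]; A8=[(708,170),(700,275),(543,271),(547,158)]
for a,b in zip(A6,A8):
    A=np.zeros((3,3));v=0
    for mm,px in ((m1,(80+a[0]/1.65,20+a[1]/1.65)),(m,(220+b[0]/2.8,90+b[1]/2.8))):
        r=ray(mm,px,1);P=np.eye(3)-np.outer(r,r);A+=P;v=v+P@mm['c']
    print(np.linalg.solve(A,v).round(1))
for z in (56,61,66):
    W=np.array([atz(m,(220+b[0]/2.8,90+b[1]/2.8),z,1) for b in A8]); print(z,np.linalg.norm(W-np.roll(W,-1,0),axis=1).round(1),W.mean(0).round(1))
print(monitor.observe()['t'])
E
```

```text
[524.6 -40.2  55.5]
[561.4 -42.5  52.7]
[555.1 -99.5  49.6]
[517.6 -95.9  49.9]
56 [35.8 57.5 36.5 57.7] [538.6 -70.9  56. ]
61 [35.1 56.4 35.8 56.6] [537.5 -72.9  61. ]
66 [34.5 55.3 35.1 55.5] [536.5 -74.9  66. ]
28.65
```

```bash
python3 -c "
from station import job
print(job.finish_job())"
```

```text
the job is handed in; nothing more can be done
None
```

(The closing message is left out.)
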